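# Sort swab tubes by cap colour into their cradles

### The arm

A 6-joint arm with a two-finger parallel gripper is mounted at the origin on a cart in front of the work surface, level with it; the furniture and walls round the work are solid. World frame = base frame: x ahead of the robot, y to its left, z up, the work surface at z = 0. Lengths are in mm, angles in rad, forces in N, time in s.
With the tool pointing down it reaches from about 275 to 750 mm from the base axis. Payload 10.2 kg.
Tool frame: the origin (TCP) lies between the finger pads; the fingertips stand 22 mm ahead of it and the grasp point (between the pads) lies 3 mm ahead of it (ctrl.nose_length is the distance from the TCP to the fingertips, in mm); z points along the fingers, y is the line along which they close (so a half turn about z gives the same grasp; the last joint's range is limited). The gripper opens to 85 mm and grips with 20 to 120 N. Pads are 22 mm wide; open, the fingers measure 114 mm over their backs; the gripper's body (76 mm by 85 mm) begins 54 mm behind the grasp point. The pads swing forward as they close: fully open they stand 13 mm farther back than shut.
Start: joints at [-1.502, 0.313, 1.498, -0, 1.331, -0.223], TCP at [151.017, -502.817, 253.294] pointing down, gripper open.
Joint ranges: [-2.94, 2.94], [-0.97, 2.17], [0.19, 2.56], [-1.23, 4.37], [0.02, 3.11], [-2.88, 2.88]. Speed limits (rad/s): [2.39, 2.39, 3.01, 3.14, 3.14, 3.14].

### API

Orientations are given as a unit quaternion [w, x, y, z].
In Python, from rig import sense, imaging, ctrl gives the robot as it stands. The module is installed in compiled form; this text tells all that it offers.
- The arm moves only by the tool apply_moves, never from a script. Its argument "commands" is a list of rows, each a list of 5 numbers: the gripper command: -1 is fully open, 1 is shut, values between are in proportion, then the shift along the tool's x, y, z in mm, then the turn about the tool's z in degrees. A call has 1 to 20 rows; each row shifts and turns the commanded pose from where the row before left it, along the tool's axes as they then stand; what a row does not reach is not made up. A row lasts 1/8 s, in which the tool goes at most 62.5 mm and 10.7 degrees, less where a joint would pass 70% of its speed; a pose out of reach is approached as far as the arm can. A call is refused whole if a number of a shift passes 62.5 or a number of a turn 10.7, either way. A call with a gripper value outside its range is refused whole. The fingers move at their own pace and stop on an object; "newtons" is the grip in N (left out, the last holds). Time passes only in rows, so rows that do not move let the fingers close. It gives the time, the measured TCP pose, the force, the opening and the grip force at its end, in the units of the state.
- sense(): the state, without advancing time (a new reading comes with each control period).
- imaging.capture(name): name is "scene" or "top" or "wrist"; returns the picture (384x512x3 uint8, blue, green, red); there is no depth.
- imaging.calibration(name): a dict with "camera_matrix" (3x3 intrinsics, pixels), "k1" (the pictures are not rectified: a ray, as slopes to the right and down, at radius r is drawn at 1 + k1 r^2 times it, then the intrinsics apply), "world_to_cam" (4x4, takes a point from world to camera coordinates). Camera axes: x right, y up, looking along -z (the intrinsics and any distortion apply to the point x, -y, -z); pixel columns grow to the right and rows downward; lengths in mm; the calibration is good to about 2 mm. A picture is of the moment at which its call begins: read the wrist's pose just before it. calibration takes no time and is no camera call; for the wrist camera it gives the pose at the moment of the call.
- ctrl.finish_job(): hands the job in; it is judged then, once.
The state is a dict: "time_s": time; "joints": joint angles; "dq": joint speeds; "tau": joint torques, N m; "eef_pos": TCP position; "ee_rot": TCP orientation; "force": force on the tool from outside, world axes, zero at the start; "wrist_torque": the same for the moment, N m; "grip_width": opening from 0.0 (shut) to 1.0 (fully open); "grip_force": force on a finger pad.
Only numpy, scipy, OpenCV 4.12 (cv2) and the standard library are available. Lean on these libraries where they do the work, as an engineer would, in place of code of your own. Each camera call takes 0.05 s, during which the arm holds its last target. There are 200 camera calls.

### The job

Sort the four swab tubes on the bench by cap colour: lay the two red-capped tubes in the red cradle and the two blue-capped tubes in the blue cradle, one tube in each groove. Each tube must rest right down in the saddles of both ribs, about centred along its length (the cap may point either way). Leave the red pen, the pestle, the specimen cup and the jar where they are.

Things in the scene. Friction and masses are not known exactly. Their poses are not given: they have to be found in the camera images.
- red_tube_a: a capped plastic swab tube lying on the bench, white body with a red screw cap at one end; 17 wide, 17 high, 104 long (mm), about 20 g. It does not roll. Origin: middle of its underside; y along its length, z up. The two red-capped tubes are alike and interchangeable.
- red_tube_b: a capped plastic swab tube lying on the bench, white body with a red screw cap at one end; 17 wide, 17 high, 104 long (mm), about 20 g. It does not roll. Origin: middle of its underside; y along its length, z up. The two red-capped tubes are alike and interchangeable.
- blue_tube_a: a capped plastic swab tube lying on the bench, white body with a blue screw cap at one end; 17 wide, 17 high, 104 long (mm), about 20 g. It does not roll. Origin: middle of its underside; y along its length, z up. The two blue-capped tubes are alike and interchangeable.
- blue_tube_b: a capped plastic swab tube lying on the bench, white body with a blue screw cap at one end; 17 wide, 17 high, 104 long (mm), about 20 g. It does not roll. Origin: middle of its underside; y along its length, z up. The two blue-capped tubes are alike and interchangeable.
- red_cradle: red tube cradle, fixed: white plate 136 (x) x 104 (y) x 4 mm, two 10 mm thick red ribs across it at y = -34 and +34 mm, 26 mm high. Origin: centre of underside. Two grooves along y, at x = -35 and +35 mm: a saddle in each rib, flat floor 22 mm wide at z = 14 mm (seated tube's origin), sides flaring to 37 mm at the top. Between the ribs only the plate: room for fingers.
- blue_cradle: blue tube cradle, fixed: white plate 136 (x) x 104 (y) x 4 mm, two 10 mm thick blue ribs across it at y = -34 and +34 mm, 26 mm high. Origin: centre of underside. Two grooves along y, at x = -35 and +35 mm: a saddle in each rib, flat floor 22 mm wide at z = 14 mm (seated tube's origin), sides flaring to 37 mm at the top. Between the ribs only the plate: room for fingers.
- red_pen: bystander: a slim red and white pen lying on the bench, 9 x 136 x 9 mm; not a tube. Origin: middle of its underside, y along its length.
- pestle: bystander: a white ceramic pestle lying on the bench, 29 x 118 x 29 mm. Origin: middle of its underside, y along its length.
- specimen_cup: bystander: a white specimen cup with an orange screw lid, standing, 60 mm across, 60 high. Origin: centre of its underside.
- jar: bystander: a small sample jar with a white cap, standing, 46 mm across, 78 high. Origin: centre of its underside.
Mind the look-alikes: they are no part of the job. Leave any brown look-alike of the blue_tube_a alone.

How it is judged (in metres and radians):
At the end, for the whole second after the job is handed in: Red-capped tubes in the red cradle, blue-capped in the blue, one per groove: origin within 8 mm of the groove's line, 15 mm of its middle lengthwise, 10 to 18.5 mm above the cradle's underside, parallel within 0.15 rad; released, at rest. Pen, pestle, cup and jar moved under 30 mm ((((x of red_tube_a in the frame of red_cradle between -0.043 and -0.027 m and y of red_tube_a in the frame of red_cradle between -0.015 and 0.015 m and z of red_tube_a in the frame of red_cradle between 0.01 and 0.0185 m) and (x of red_tube_b in the frame of red_cradle between 0.027 and 0.043 m and y of red_tube_b in the frame of red_cradle between -0.015 and 0.015 m and z of red_tube_b in the frame of red_cradle between 0.01 and 0.0185 m)) or ((x of red_tube_a in the frame of red_cradle between 0.027 and 0.043 m and y of red_tube_a in the frame of red_cradle between -0.015 and 0.015 m and z of red_tube_a in the frame of red_cradle between 0.01 and 0.0185 m) and (x of red_tube_b in the frame of red_cradle between -0.043 and -0.027 m and y of red_tube_b in the frame of red_cradle between -0.015 and 0.015 m and z of red_tube_b in the frame of red_cradle between 0.01 and 0.0185 m))) and angle between the y axis of each of red_tube_a, red_tube_b and the y axis of red_cradle, either way round below 0.15 rad and linear speed of each of red_tube_a, red_tube_b, blue_tube_a, blue_tube_b below 0.02 m/s and contact force between each of red_tube_a, red_tube_b, blue_tube_a, blue_tube_b and the fingers below 0.1 N and (((x of blue_tube_a in the frame of blue_cradle between -0.043 and -0.027 m and y of blue_tube_a in the frame of blue_cradle between -0.015 and 0.015 m and z of blue_tube_a in the frame of blue_cradle between 0.01 and 0.0185 m) and (x of blue_tube_b in the frame of blue_cradle between 0.027 and 0.043 m and y of blue_tube_b in the frame of blue_cradle between -0.015 and 0.015 m and z of blue_tube_b in the frame of blue_cradle between 0.01 and 0.0185 m)) or ((x of blue_tube_a in the frame of blue_cradle between 0.027 and 0.043 m and y of blue_tube_a in the frame of blue_cradle between -0.015 and 0.015 m and z of blue_tube_a in the frame of blue_cradle between 0.01 and 0.0185 m) and (x of blue_tube_b in the frame of blue_cradle between -0.043 and -0.027 m and y of blue_tube_b in the frame of blue_cradle between -0.015 and 0.015 m and z of blue_tube_b in the frame of blue_cradle between 0.01 and 0.0185 m))) and angle between the y axis of each of blue_tube_a, blue_tube_b and the y axis of blue_cradle, either way round below 0.15 rad and distance of each of red_pen, pestle, specimen_cup, jar from where it was at the start of the episode below 0.03 m); the robot touches nothing.
It fails at once if the red pen is moved by more than 30 mm (distance of red_pen from where it was at the start of the episode above 0.03 m).
It fails at once if the pestle is moved by more than 30 mm (distance of pestle from where it was at the start of the episode above 0.03 m).
It fails at once if the specimen cup is moved by more than 30 mm (distance of specimen_cup from where it was at the start of the episode above 0.03 m).
It fails at once if the jar is moved by more than 30 mm (distance of jar from where it was at the start of the episode above 0.03 m).
It also fails if it takes over 96 s, if anything falls off the work surface, if the arm or the gripper's body presses on something with over 40 N, if the wrist force passes 120 N, or if a joint passes its speed limit or range.

## Working session

There is one attempt and no reset: what is moved stays moved. The work goes in short steps, Python scripts to look and compute and a tool call to move; the robot and the scene stay as the last step left them, time stands still between calls to the robot, and variables do not carry over. Pictures are saved under pics/ and viewed, at most 14 in all, crops included, and the job is handed in when it is done.

Besides the shell and the picture viewer there is one more tool, called after "Emit:" as name([rows], argument=value, ...), one row to a line, values as JSON. apply_moves: Moves the arm, as the interface text tells. Its arguments: {"type":"object","properties":{"commands":{"type":"array","items":{"type":"array","items":{"type":"number"}}},"newtons":{"type":"number"}},"required":["commands"]}

```bash
mkdir -p pics; python3 - <<'E'
from rig import sense, imaging, ctrl
import cv2
for n in("top","scene"):
    cv2.imwrite(f"pics/{n}0.png",imaging.capture(n)); c=imaging.calibration(n); print(n,c)
s=sense();print(s)
E
```

```text
top {'camera_matrix': array([[380.34042654,   0.        , 259.00616981],
       [  0.        , 380.34042654, 186.43413855],
       [  0.        ,   0.        ,   1.        ]]), 'k1': -0.07511040501688206, 'world_to_cam': array([[ 2.14791462e-02, -9.99456772e-01, -2.49961244e-02,
         5.58594376e+00],
       [ 9.95565035e-01,  1.90916591e-02,  9.21182376e-02,
        -5.86946334e+02],
       [-9.15909789e-02, -2.68638885e-02,  9.95434289e-01,
        -9.35518483e+02],
       [ 0.00000000e+00,  0.00000000e+00,  0.00000000e+00,
         1.00000000e+00]])}
scene {'camera_matrix': array([[403.74946203,   0.        , 256.48123479],
       [  0.        , 403.74946203, 192.1331352 ],
       [  0.        ,   0.        ,   1.        ]]), 'k1': -0.1346637169130036, 'world_to_cam': array([[ 4.59096631e-01, -8.88222669e-01, -1.70521054e-02,
        -2.73857568e+02],
       [ 6.83009471e-01,  3.40623604e-01,  6.46121987e-01,
        -4.15805425e+02],
       [-5.68091846e-01, -3.08279177e-01,  7.63043645e-01,
        -1.00123942e+03],
       [ 0.00000000e+00,  0.00000000e+00,  0.00000000e+00,
         1.00000000e+00]])}
{'time_s': 0.1, 'joints': array([-1.50237237e+00,  3.13389434e-01,  1.49833765e+00,  7.68289519e-06,
        1.33098971e+00, -2.23379466e-01]), 'dq': array([ 0.00063962, -0.00287061, -0.00145097, -0.00131971, -0.0004799 ,
       -0.00034476]), 'tau': array([ 1.52555080e-03, -4.12903690e+01, -2.60146433e+01, -2.40890713e-04,
        3.02404311e-03,  9.89684878e-06]), 'eef_pos': array([ 151.01871427, -502.60785765,  252.80347725]), 'ee_rot': array([-5.60098216e-04,  9.89375190e-01,  1.45383691e-01,  4.72244259e-05]), 'force': array([-0.22563466, -0.81301983, -0.4269877 ]), 'wrist_torque': array([ 0.03268406, -0.00530039, -0.02145248]), 'grip_force': 0.0, 'grip_width': 0.9998283457024497}
```

View pics/top0.png

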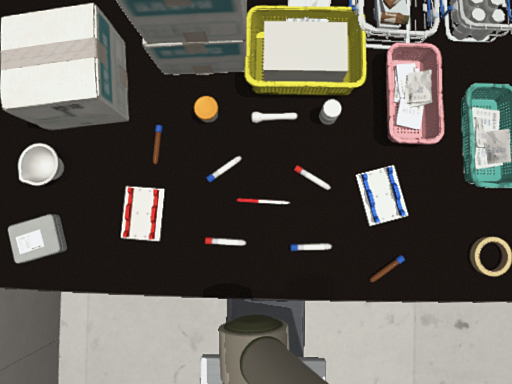

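View pics/scene0.png

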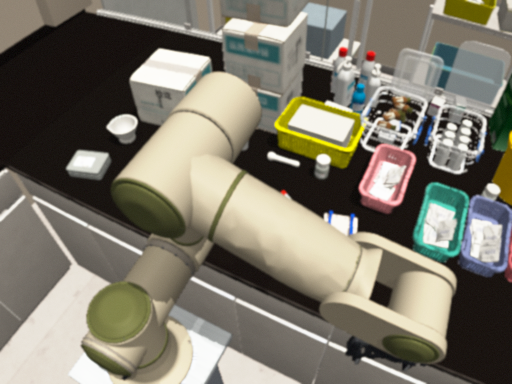

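The top view shows the blue-capped white tubes at (224,168) and (311,247). The red-capped ones are at (312,177) and (225,241). The look-alikes are two brown-bodied blue-capped tubes at (157,144) and (387,268), the slim pen at (262,202) and the pestle at (274,117). The cradles are at (143,213) red and (382,195) blue. The arm hides most of the scene view.

```bash
cat > h.py <<'E'
import numpy as np, cv2
from rig import sense, imaging, ctrl
def ray(cal,px,z):
    K=cal["camera_matrix"];k=cal["k1"]
    p=cv2.undistortPoints(np.float64(px).reshape(-1,1,2),K,np.array([k,0,0,0.])).reshape(-1,2)
    W=cal["world_to_cam"];R,t=W[:3,:3],W[:3,3]
    d=np.c_[p[:,0],-p[:,1],-np.ones(len(p))]@R; o=-R.T@t
    return (o+d*((z-o[2])/d[:,2])[:,None])
def masks(im):
    h=cv2.cvtColor(im,cv2.COLOR_BGR2HSV);H,S,V=cv2.split(h)
    red=((H<8)|(H>172))&(S>130)&(V>90)
    blue=(H>100)&(H<125)&(S>120)&(V>90)
    white=(S<60)&(V>120)
    return [m.astype(np.uint8) for m in(red,blue,white)]
def axis(cal,mask,z):
    """centre, length, width, heading of a blob after casting its pixels on plane z"""
    c=max(cv2.findContours(mask,cv2.RETR_EXTERNAL,cv2.CHAIN_APPROX_NONE)[0],key=cv2.contourArea)
    P=ray(cal,c.reshape(-1,2),z)[:,:2].astype(np.float32)
    (ctr,(w,h),a)=cv2.minAreaRect(P)
    if w>h: ang=a
    else: ang=a+90; 
    return np.round(ctr,1),round(max(w,h),1),round(min(w,h),1),round((ang+90)%180-90,1)
def heading():
    q=sense()["ee_rot"]; return np.degrees(2*np.arctan2(q[2],q[1]))
def go(x,y,psi=None):
    """tool-frame shift to world x,y and turn about tool z to bring tool x to heading psi (mod 180)"""
    p=sense()["eef_pos"]; h=np.radians(heading()); d=np.array([x,y])-p[:2]
    tx=np.array([np.cos(h),np.sin(h)]); ty=np.array([np.sin(h),-np.cos(h)])
    t=None if psi is None else round(-((psi-np.degrees(h)+90)%180-90),1)
    print("now",np.round(p,1),"head",round(np.degrees(h),1),"shift x,y",np.round([d@tx,d@ty],1),"turn",t)
E
python3 - <<'E'
from h import *
im=imaging.capture("top");cal=imaging.calibration("top");r,b,w=masks(im)
def sub(m,x,y,s=28):
    o=np.zeros_like(m);o[y-s:y+s,x-s:x+s]=m[y-s:y+s,x-s:x+s];return o
for n,x,y,m in(("redA",312,177,r|w),("redB",225,241,r|w),("bluA",224,168,b|w),("bluB",311,247,b|w),("pen",262,202,r|w)):
    print(n,*axis(cal,sub(cv2.morphologyEx(m,cv2.MORPH_CLOSE,np.ones((3,3))),x,y,22 if n!="pen" else 30),8.5))
for n,x,y,m in(("cupO",206,110,0),("jar",331,111,0)): print(n,ray(cal,[[x,y]],60)[0])
for n,m,x,y in(("redC",r,143,213),("bluC",b,382,195)):
    cs=sorted(cv2.findContours(sub(m,x,y,34),cv2.RETR_EXTERNAL,cv2.CHAIN_APPROX_NONE)[0],key=cv2.contourArea)[-2:]
    for c in cs:
        z=np.zeros_like(m);cv2.drawContours(z,[c],-1,1,-1);print(n,*axis(cal,z,20))
c=np.vstack([cv2.resize(im[145:270,195:345],(600,500),interpolation=cv2.INTER_CUBIC)]);cv2.imwrite("pics/c1.png",c)
E
```

```text
redA [ 614.9 -118.5] 104.6 16.6 60.2
redB [446.4 102.2] 103.3 16.1 87.9
bluA [633.6 110.5] 103.1 16.9 -54.5
bluB [ 436.4 -117.5] 101.8 15.2 -88.8
pen [550.9   7.2] 134.0 9.1 87.5
cupO [773.85930768 153.90411369  60.        ]
jar [ 775.91313766 -158.78044442   60.        ]
redC [511.3 287.3] 124.2 12.0 -3.3
redC [514.7 355.3] 124.8 14.1 -3.2
bluC [ 582.4 -330.8] 125.8 13.5 15.1
bluC [ 564.5 -265.1] 124.8 12.6 15.5
```

View pics/c1.png

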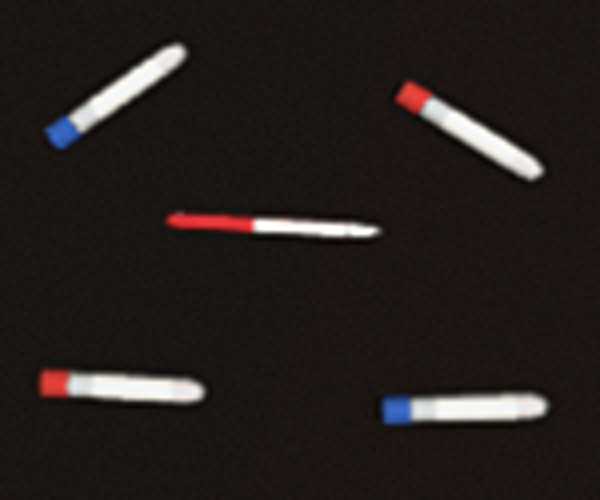

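The crop confirms the targets: white bodies with a cap at one end, all four measuring about 103 x 16 mm. The thin one in the middle at crop (270,225) is the pen. I'll take blue B first.

Emit:
apply_moves([
  [-1,0,0,0,-10.7],
  [-1,0,0,0,-10.7],
  [-1,0,0,0,-10.7],
  [-1,0,0,0,-10.7],
  [-1,0,0,0,-10.7],
  [-1,0,0,0,-10.7],
  [-1,0,0,0,-10.3],
  [-1,41.9,32.9,14.5,0],
  [-1,41.9,32.9,14.5,0],
  [-1,41.9,32.9,14.5,0],
  [-1,41.9,32.9,14.5,0],
  [-1,41.9,32.9,14.5,0],
  [-1,41.9,32.9,14.5,0],
  [-1,41.9,32.9,14.5,0],
  [-1,41.9,32.9,14.5,0],
  [-1,41.9,32.9,14.5,0],
  [-1,0,0,0,0],
])

```text
time_s: 2.28
eef_pos: [439.6, -116.8, 121.7]
ee_rot: [-0.001, 0.698, 0.716, -0.0]
force: [-0.4, -0.7, 0.7]
grip_width: 1.003
grip_force: 0.0
```

```bash
sed -i 's/^    tx=/    if psi is not None: h2=h+np.radians((psi-np.degrees(h)+90)%180-90)\n    else: h2=h\n    tx=/; s/tx=.*ty=.*/tx=np.array([np.cos(h2),np.sin(h2)]); ty=np.array([np.sin(h2),-np.cos(h2)])/' h.py
python3 - <<'E'
from h import *
go(436.4,-117.5,91.2)
cv2.imwrite("pics/w1.png",imaging.capture("wrist"))
E
```

```text
now [ 439.6 -116.8  121.7] head 91.5 shift x,y [-0.6 -3.2] turn 0.3
```

View pics/w1.png

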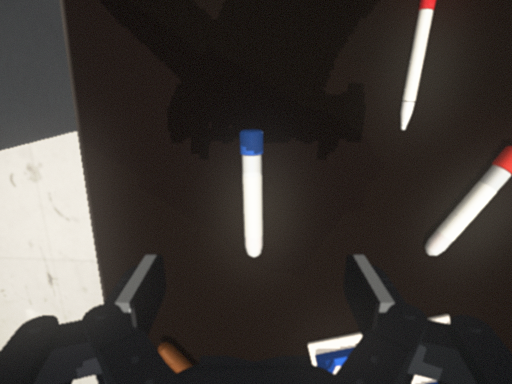

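The wrist view shows the blue-capped tube upright at column 253, midway between the fingers at about 257. Descending and gripping.

Emit:
apply_moves([
  [-1,-0.6,-3,40,0],
  [-1,0,0,36,0],
  [-1,0,0,20,0],
  [-1,0,0,0,0],
  [1,0,0,0,0],
  [1,0,0,0,0],
  [1,0,0,0,0],
  [1,0,0,0,0],
  [1,0,0,0,0],
  [1,0,0,0,0],
  [1,0,0,-20,0],
  [1,0,0,-40,0],
  [1,0,0,-40,0],
  [1,0,0,0,0],
], newtons=25)

```text
time_s: 4.08
eef_pos: [437.1, -120.7, 129.1]
ee_rot: [0.003, 0.699, 0.715, 0.001]
force: [-0.5, -0.5, 0.0]
grip_width: 0.19
grip_force: 24.9
```

```bash
python3 - <<'E'
from h import *
print(sense()["grip_width"],sense()["grip_force"])
go(539.7,-307.2,105.3)
E
```

```text
0.18998756174305897 24.8905411362648
now [ 437.1 -120.7  129.1] head 91.2 shift x,y [-207.    49.7] turn -14.1
```

Emit:
apply_moves([
  [1,0,0,0,-7],
  [1,0,0,0,-7.1],
  [1,-52.5,12.4,0,0],
  [1,-52.5,12.4,0,0],
  [1,-52.5,12.4,0,0],
  [1,-52.5,12.4,0,0],
  [1,0,0,0,0],
  [1,0,0,0,0],
])

```text
time_s: 5.08
eef_pos: [538.8, -308.8, 125.4]
ee_rot: [-0.001, 0.607, 0.795, 0.0]
force: [0.5, 0.1, -0.4]
grip_width: 0.195
grip_force: 24.9
```

```bash
python3 - <<'E'
from h import *
go(539.7,-307.2,105.3)
cv2.imwrite("pics/w2.png",imaging.capture("wrist"))
E
```

```text
now [ 538.8 -308.8  125.4] head 105.3 shift x,y [1.3 1.3] turn 0.0
```

View pics/w2.png

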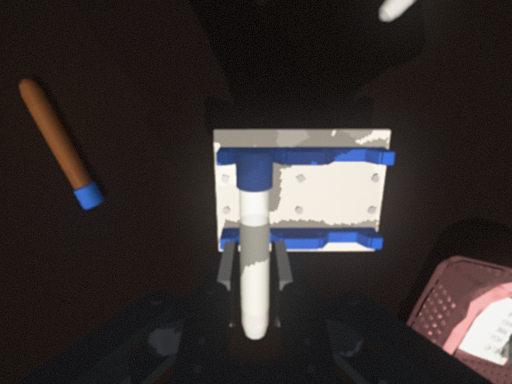

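The tube at column 255 hangs over the left-hand groove of the blue cradle (saddles near columns 250–260), parallel to it. Lowering and releasing.

Emit:
apply_moves([
  [1,0,1.3,40,0],
  [1,0,0,30,0],
  [1,0,0,14,0],
  [1,0,0,0,0],
  [1,0,0,0,0],
  [-0.2,0,0,0,0],
  [-0.2,0,0,0,0],
  [-0.2,0,0,0,0],
  [-0.2,0,0,0,0],
  [-0.2,0,0,-30,0],
  [-0.2,0,0,-50,0],
  [-1,0,0,0,0],
  [-1,0,0,0,0],
])

```text
time_s: 6.75
eef_pos: [540.3, -309.0, 122.2]
ee_rot: [-0.0, 0.607, 0.795, 0.0]
force: [-0.2, -0.2, -0.4]
grip_width: 0.989
grip_force: 0.0
```

```bash
python3 - <<'E'
from h import *
go(614.9,-118.5,60.2)
cv2.imwrite("pics/t2.png",imaging.capture("wrist"))
E
```

```text
now [ 540.3 -309.   122.2] head 105.3 shift x,y [202.4 -30. ] turn 45.1
```

View pics/t2.png

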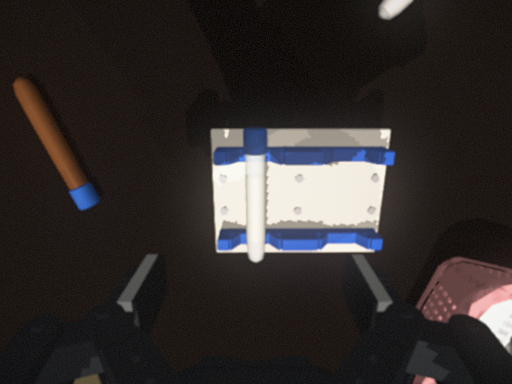

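The tube lies in the groove across both ribs, at columns 255–257. Next is red A.

Emit:
apply_moves([
  [-1,0,0,0,10],
  [-1,0,0,0,10],
  [-1,0,0,0,10],
  [-1,0,0,0,10],
  [-1,0,0,0,5.1],
  [-1,50.6,-7.5,0,0],
  [-1,50.6,-7.5,0,0],
  [-1,50.6,-7.5,0,0],
  [-1,50.6,-7.5,0,0],
  [-1,0,0,0,0],
  [-1,0,0,0,0],
])

```text
time_s: 8.18
eef_pos: [614.6, -119.1, 121.8]
ee_rot: [-0.001, 0.865, 0.502, -0.001]
force: [0.1, -0.7, 0.7]
grip_width: 1.0
grip_force: 0.0
```

```bash
python3 - <<'E'
from h import *
go(614.9,-118.5,60.2)
cv2.imwrite("pics/w3.png",imaging.capture("wrist"))
E
```

```text
now [ 614.6 -119.1  121.8] head 60.2 shift x,y [ 0.6 -0.1] turn 0.0
```

View pics/w3.png

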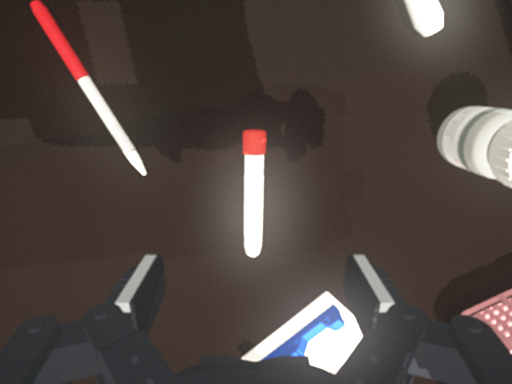

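The red-capped tube is centred at column 253, between the fingers, and the pen and jar are clear.

Emit:
apply_moves([
  [-1,0.6,0,40,0],
  [-1,0,0,36,0],
  [-1,0,0,20,0],
  [-1,0,0,0,0],
  [1,0,0,0,0],
  [1,0,0,0,0],
  [1,0,0,0,0],
  [1,0,0,0,0],
  [1,0,0,0,0],
  [1,0,0,0,0],
  [1,0,0,-20,0],
  [1,0,0,-40,0],
  [1,0,0,-40,0],
  [1,0,0,0,0],
  [1,0,0,0,0],
])

```text
time_s: 10.1
eef_pos: [615.1, -118.1, 126.7]
ee_rot: [-0.0, 0.865, 0.502, -0.0]
force: [-0.4, 0.4, -0.4]
grip_width: 0.19
grip_force: 25.0
```

```bash
python3 - <<'E'
from h import *
go(548,319.3,86.8)
E
```

```text
now [ 615.1 -118.1  126.7] head 60.2 shift x,y [432.9 -91.4] turn -26.6
```

Emit:
apply_moves([
  [1,0,0,0,-9],
  [1,0,0,0,-9],
  [1,0,0,0,-8.6],
  [1,54.1,-11.4,0,0],
  [1,54.1,-11.4,0,0],
  [1,54.1,-11.4,0,0],
  [1,54.1,-11.4,0,0],
  [1,54.1,-11.4,0,0],
  [1,54.1,-11.4,0,0],
  [1,54.1,-11.4,0,0],
  [1,54.1,-11.4,0,0],
  [1,0,0,0,0],
  [1,0,0,0,0],
])

```text
time_s: 11.72
eef_pos: [548.0, 318.5, 125.8]
ee_rot: [-0.0, 0.726, 0.687, -0.001]
force: [1.2, -0.6, -0.3]
grip_width: 0.193
grip_force: 25.0
```

```bash
python3 - <<'E'
from h import *
go(548,319.3,86.8)
cv2.imwrite("pics/w4.png",imaging.capture("wrist"))
E
```

```text
now [548.  318.5 125.8] head 86.8 shift x,y [ 0.8 -0.1] turn 0.0
```

View pics/w4.png

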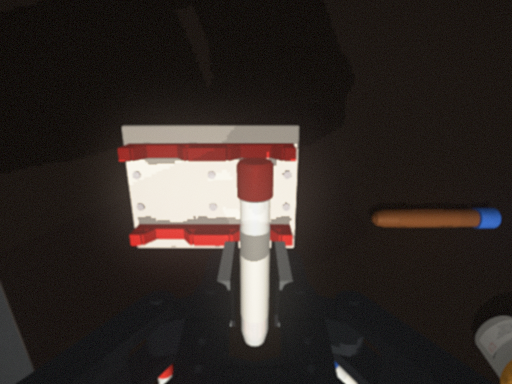

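The red tube at column 255 hangs over the right-hand groove of the red cradle.

Emit:
apply_moves([
  [1,0.8,0,40,0],
  [1,0,0,30,0],
  [1,0,0,14.5,0],
  [1,0,0,0,0],
  [1,0,0,0,0],
  [-0.2,0,0,0,0],
  [-0.2,0,0,0,0],
  [-0.2,0,0,0,0],
  [-0.2,0,0,0,0],
  [-0.2,0,0,-30,0],
  [-0.2,0,0,-50,0],
  [-1,0,0,0,0],
  [-1,0,0,0,0],
])

```text
time_s: 13.4
eef_pos: [548.1, 319.7, 121.6]
ee_rot: [-0.0, 0.726, 0.687, -0.0]
force: [0.5, -0.0, -0.0]
grip_width: 0.989
grip_force: 0.0
```

```bash
python3 - <<'E'
from h import *
go(446.4,102.2,87.9)
E
```

```text
now [548.1 319.7 121.6] head 86.8 shift x,y [-221.1  -93.6] turn -1.1
```

Next, red B. The measurements have held so far, so I'll move and grasp in one go.

Emit:
apply_moves([
  [-1,0,0,0,-1.1],
  [-1,-44.2,-18.7,0,0],
  [-1,-44.2,-18.7,0,0],
  [-1,-44.2,-18.7,0,0],
  [-1,-44.2,-18.7,0,0],
  [-1,-44.2,-18.7,0,0],
  [-1,0,0,0,0],
  [-1,0,0,0,0],
])

```text
time_s: 14.4
eef_pos: [447.1, 102.6, 122.0]
ee_rot: [-0.0, 0.72, 0.694, -0.0]
force: [0.6, -0.0, -0.4]
grip_width: 1.002
grip_force: 0.0
```

```bash
python3 - <<'E'
from h import *
go(446.4,102.2,87.9)
E
```

```text
now [447.1 102.6 122. ] head 87.9 shift x,y [-0.4 -0.7] turn 0.0
```

Emit:
apply_moves([
  [-1,0,-0.7,40,0],
  [-1,0,0,36,0],
  [-1,0,0,20,0],
  [-1,0,0,0,0],
  [1,0,0,0,0],
  [1,0,0,0,0],
  [1,0,0,0,0],
  [1,0,0,0,0],
  [1,0,0,0,0],
  [1,0,0,0,0],
  [1,0,0,-20,0],
  [1,0,0,-40,0],
  [1,0,0,-40,0],
  [1,0,0,0,0],
  [1,0,0,0,0],
])

```text
time_s: 16.27
eef_pos: [445.8, 102.4, 125.6]
ee_rot: [-0.0, 0.72, 0.694, -0.0]
force: [0.1, 0.1, -0.0]
grip_width: 0.192
grip_force: 25.3
```

```bash
python3 - <<'E'
from h import *
go(478,323.3,86.8)
E
```

```text
now [445.8 102.4 125.6] head 87.9 shift x,y [222.4  19.8] turn 1.1
```

Emit:
apply_moves([
  [1,0,0,0,1.1],
  [1,44.5,4,0,0],
  [1,44.5,4,0,0],
  [1,44.5,4,0,0],
  [1,44.5,4,0,0],
  [1,44.5,4,0,0],
  [1,0,0,0,0],
  [1,0,0,0,0],
])

```text
time_s: 17.27
eef_pos: [478.2, 322.9, 125.3]
ee_rot: [-0.0, 0.727, 0.687, -0.001]
force: [-0.3, 0.6, 0.0]
grip_width: 0.19
grip_force: 25.3
```

```bash
python3 - <<'E'
from h import *
go(478,323.3,86.8)
cv2.imwrite("pics/w5.png",imaging.capture("wrist"))
E
```

```text
now [478.2 322.9 125.3] head 86.8 shift x,y [ 0.4 -0.2] turn -0.0
```

View pics/w5.png

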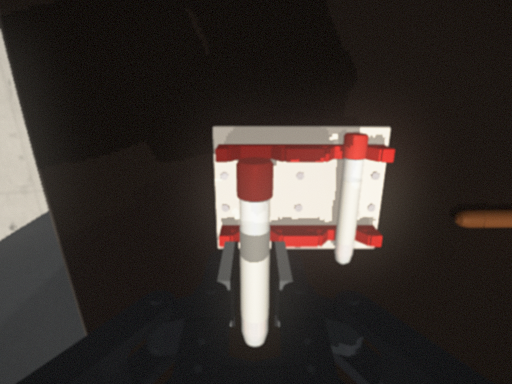

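The held red tube at column 255 is over the empty left groove. The first red tube lies at (350,200), parallel to the plate edge.

Emit:
apply_moves([
  [1,0.4,0,40,0],
  [1,0,0,30,0],
  [1,0,0,14.5,0],
  [1,0,0,0,0],
  [1,0,0,0,0],
  [-0.2,0,0,0,0],
  [-0.2,0,0,0,0],
  [-0.2,0,0,0,0],
  [-0.2,0,0,0,0],
  [-0.2,0,0,-30,0],
  [-0.2,0,0,-50,0],
  [-1,0,0,0,0],
  [-1,0,0,0,0],
])

```text
time_s: 18.95
eef_pos: [478.3, 323.7, 121.2]
ee_rot: [-0.0, 0.726, 0.687, -0.0]
force: [-0.2, -0.8, -0.1]
grip_width: 0.988
grip_force: 0.0
```

```bash
python3 - <<'E'
from h import *
go(633.6,110.5,125.5)
E
```

```text
now [478.3 323.7 121.2] head 86.8 shift x,y [-263.8    2.7] turn -38.7
```

Emit:
apply_moves([
  [-1,0,0,0,-10],
  [-1,0,0,0,-10],
  [-1,0,0,0,-10],
  [-1,0,0,0,-8.7],
  [-1,-52.8,0.5,0,0],
  [-1,-52.8,0.5,0,0],
  [-1,-52.8,0.5,0,0],
  [-1,-52.8,0.5,0,0],
  [-1,-52.8,0.5,0,0],
  [-1,0,0,0,0],
  [-1,0,0,0,0],
])

```text
time_s: 20.32
eef_pos: [633.2, 110.8, 120.5]
ee_rot: [-0.001, 0.458, 0.889, -0.0]
force: [-0.4, -0.3, -0.2]
grip_width: 1.0
grip_force: 0.0
```

```bash
python3 - <<'E'
from h import *
go(633.6,110.5,125.5)
cv2.imwrite("pics/w6.png",imaging.capture("wrist"))
E
```

```text
now [633.2 110.8 120.5] head 125.5 shift x,y [-0.4  0.1] turn 0.0
```

View pics/w6.png

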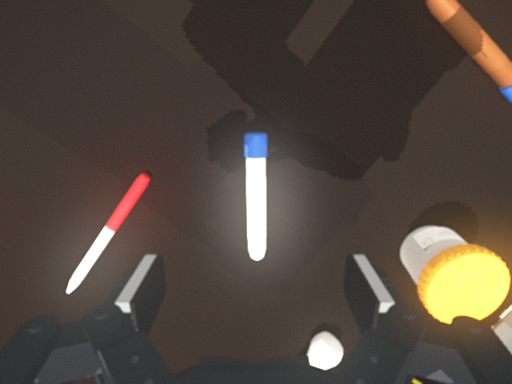

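The white-bodied blue-capped tube is centred at column 256. The pen, cup and pestle are clear of the fingers.

Emit:
apply_moves([
  [-1,0,0,40,0],
  [-1,0,0,35,0],
  [-1,0,0,19.5,0],
  [-1,0,0,0,0],
  [1,0,0,0,0],
  [1,0,0,0,0],
  [1,0,0,0,0],
  [1,0,0,0,0],
  [1,0,0,0,0],
  [1,0,0,0,0],
  [1,0,0,-20,0],
  [1,0,0,-40,0],
  [1,0,0,-40,0],
  [1,0,0,0,0],
  [1,0,0,0,0],
])

```text
time_s: 22.25
eef_pos: [633.6, 110.4, 127.1]
ee_rot: [-0.0, 0.458, 0.889, -0.0]
force: [-1.2, -0.6, 0.4]
grip_width: 0.194
grip_force: 25.0
```

```bash
python3 - <<'E'
from h import *
go(607.3,-288.8,105.3)
E
```

```text
now [633.6 110.4 127.1] head 125.5 shift x,y [-378.1 -130.7] turn 20.2
```

Emit:
apply_moves([
  [1,0,0,0,10.1],
  [1,0,0,0,10.1],
  [1,-47.3,-16.3,0,0],
  [1,-47.3,-16.3,0,0],
  [1,-47.3,-16.3,0,0],
  [1,-47.3,-16.3,0,0],
  [1,-47.3,-16.3,0,0],
  [1,-47.3,-16.3,0,0],
  [1,-47.3,-16.3,0,0],
  [1,-47.3,-16.3,0,0],
  [1,0,0,0,0],
  [1,0,0,0,0],
])

```text
time_s: 23.75
eef_pos: [607.9, -288.3, 126.2]
ee_rot: [-0.001, 0.607, 0.795, 0.0]
force: [-0.2, 0.3, -0.8]
grip_width: 0.192
grip_force: 25.0
```

```bash
python3 - <<'E'
from h import *
go(607.3,-288.8,105.3)
cv2.imwrite("pics/w7.png",imaging.capture("wrist"))
E
```

```text
now [ 607.9 -288.3  126.2] head 105.3 shift x,y [-0.3 -0.7] turn 0.0
```

View pics/w7.png

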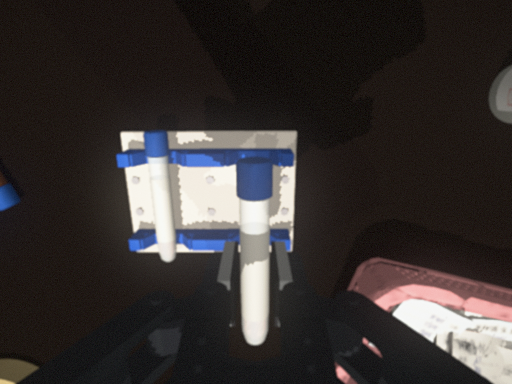

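The held blue tube at column 255 is over the right groove; the first one lies in the left groove at (160,195). The pink basket edge at about (365,270) is beyond the gripper's footprint (x above ~700, against the gripper's maximum of 658).

Emit:
apply_moves([
  [1,0,-0.7,40,0],
  [1,0,0,30,0],
  [1,0,0,15,0],
  [1,0,0,0,0],
  [1,0,0,0,0],
  [-0.2,0,0,0,0],
  [-0.2,0,0,0,0],
  [-0.2,0,0,0,0],
  [-0.2,0,0,0,0],
  [-0.2,0,0,-30,0],
  [-0.2,0,0,-50,0],
  [-1,0,0,-40,0],
  [-1,60,0,0,0],
  [-1,60,0,0,0],
  [-1,60,0,0,0],
  [-1,60,0,0,0],
  [-1,0,0,0,0],
])

```text
time_s: 25.92
eef_pos: [543.3, -54.5, 162.7]
ee_rot: [-0.0, 0.605, 0.796, 0.0]
force: [0.5, 0.3, 0.4]
grip_width: 0.998
grip_force: 0.0
```

```bash
python3 - <<'E'
from h import *
im=imaging.capture("top")
a=im[170:250,105:180];b=im[155:235,345:420]
cv2.imwrite("pics/end.png",np.hstack([cv2.resize(c,(400,427),interpolation=cv2.INTER_CUBIC) for c in(a,b)]))
cal=imaging.calibration("top");r,bl,w=masks(im)
# tube axes from hand-free caps: cap blobs at z~22
p0=cv2.imread("pics/top0.png")
print("pen etc diff", [int(cv2.absdiff(im,p0)[y-25:y+25,x-30:x+30].max(2).__gt__(60).sum()) for x,y in((262,202),(274,117),(206,110),(331,111))])
E
```

```text
pen etc diff [1537, 0, 0, 0]
```

View pics/end.png

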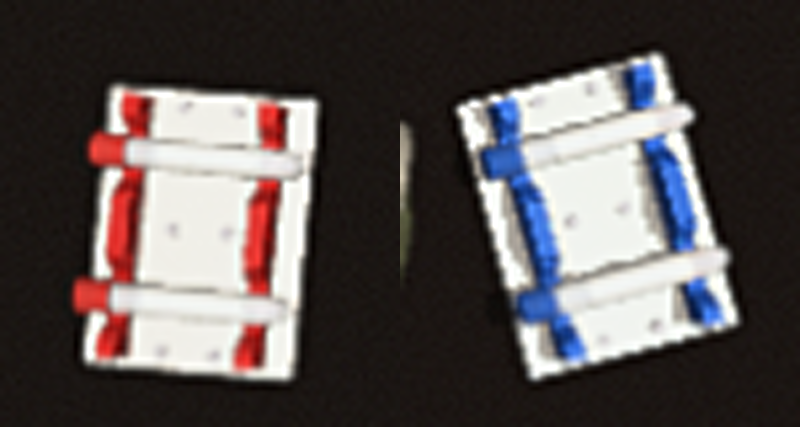

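Both cradles hold two tubes of the right colour, centred between the ribs. The pen patch difference is the arm covering it. I'll check the seating from close by.

Emit:
apply_moves([
  [-1,-60,-10,0,0],
  [-1,-60,-10,0,0],
  [-1,-60,-10,0,0],
  [-1,-50,-6,20,0],
  [-1,0,0,20,0],
  [-1,0,0,0,0],
  [-1,0,0,0,0],
])

```text
time_s: 26.85
eef_pos: [570.4, -289.5, 123.2]
ee_rot: [0.001, 0.607, 0.795, -0.0]
force: [0.1, 0.2, 0.6]
grip_width: 1.001
grip_force: 0.0
```

```bash
python3 - <<'E'
from h import *
go(573.5,-298)
im=imaging.capture("wrist");cv2.imwrite("pics/b_raw.png",im)
a=cv2.imread("pics/w5.png")
cv2.imwrite("pics/seat.png",cv2.resize(im[110:270,150:410],(780,480),interpolation=cv2.INTER_CUBIC))
E
```

```text
now [ 570.4 -289.5  123.2] head 105.3 shift x,y [-9.   0.7] turn None
```

View pics/seat.png

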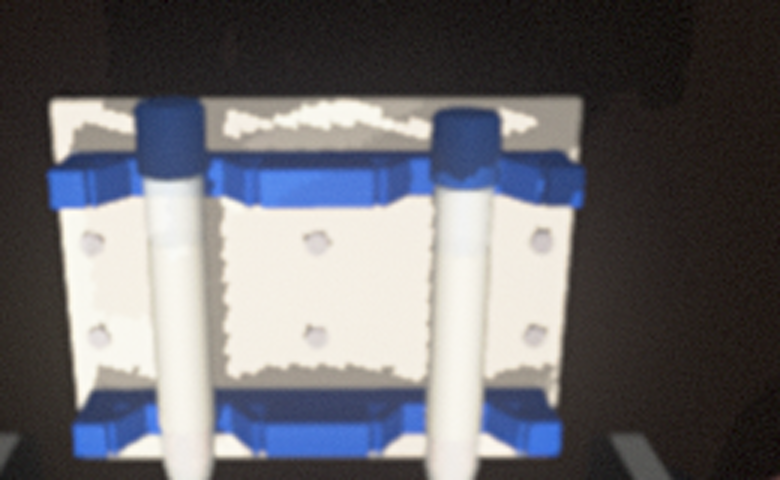

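Both blue tubes rest on the saddle floors (crop columns about 175 and 465) with clearance to the flares. I'll take the same look at the red cradle.

Emit:
apply_moves([
  [-1,55,0,-10,9.2],
  [-1,55,0,-10,9.3],
  [-1,60,0,0,0],
  [-1,60,0,0,0],
  [-1,60,0,0,0],
  [-1,60,0,0,0],
  [-1,60,0,0,0],
  [-1,60,0,0,0],
  [-1,60,0,0,0],
  [-1,60,0,0,0],
  [-1,10,0,20,0],
  [-1,0,0,0,0],
  [-1,0,0,0,0],
])

```text
time_s: 28.52
eef_pos: [577.4, 306.7, 123.0]
ee_rot: [0.0, 0.727, 0.687, 0.0]
force: [0.0, 0.1, 0.1]
grip_width: 1.005
grip_force: 0.0
```

```bash
python3 - <<'E'
from h import *
go(513,321,86.8)
im=imaging.capture("wrist")
t=imaging.capture("top");p0=cv2.imread("pics/top0.png")
print("diff", [int((cv2.absdiff(t,p0)[y-12:y+12,x-30:x+30].max(2)>60).sum()) for x,y in((262,202),(274,117),(206,110),(331,111))])
cv2.imwrite("pics/seat2.png",cv2.resize(im,(800,600),interpolation=cv2.INTER_CUBIC))
E
```

```text
now [577.4 306.7 123. ] head 86.7 shift x,y [ 10.7 -65.1] turn -0.1
diff [0, 0, 0, 0]
```

View pics/seat2.png

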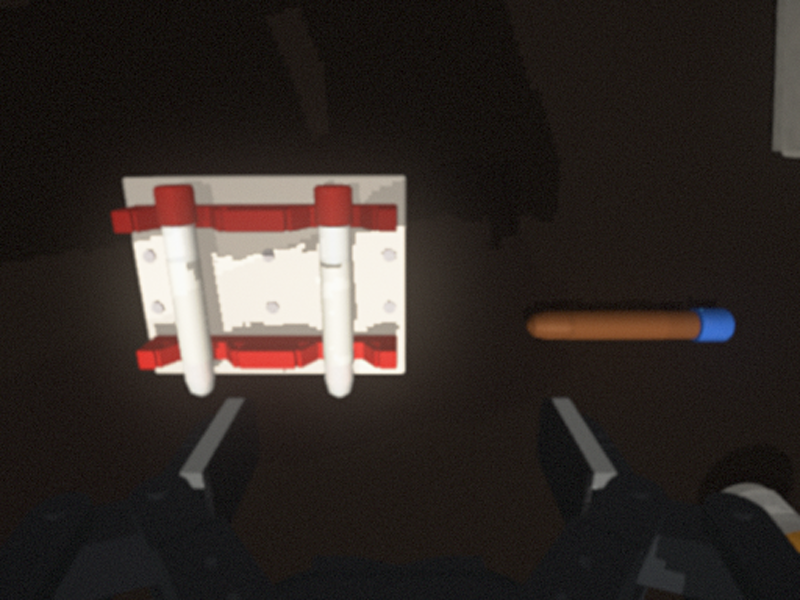

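Both red tubes, at (185,290) and (335,290), sit down in their saddles. The pen, pestle, cup and jar show no change from the first picture. Handing in.

```bash
python3 -c "
from rig import ctrl
print(ctrl.finish_job())"
```

```text
the job is handed in; nothing more can be done
None
```

I've handed the job in: both red-capped tubes are in the red cradle and both blue-capped tubes in the blue one, all down in their saddles in the last pictures, and the pen, pestle, cup and jar have not moved (no verdict came back).

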